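# Blow the dust off a reagent bottle in the blow-off box

## Task

Take the clear glass bottle with the white cap out of the tray and stand it upright inside the blue blow-off box, shut the lid, then swing the hasp right over the staple on the lid. Only then give it air: squeeze the red trigger to its first stop and hold it there for about a second, squeeze on past the pressure point into full blast for about a second, and let go. Leave everything else on the table standing where it is.

Things in the scene. Friction and masses are not known exactly. Their poses are not given: they have to be found in the camera images.
- clear_bottle: the bottle to clean: clear glass, white screw cap, blue band on its label; 52 mm diameter up to 90 mm, cap 33 mm wide, 106 mm tall in all, about 0.15 kg (0.1 to 0.2). Origin at the middle of its underside, z up. Stands loose in the tray among the other bottles
- amber_bottle: bystander, loose in the tray: brown bottle with white screw cap, 48 mm diameter, 101 mm tall; origin under its middle
- black_dropper: bystander, loose in the tray: small brown bottle with black dropper top, 33 mm diameter, 102 mm tall; origin under its middle
- red_dropper: bystander, loose in the tray: brown bottle with red dropper top, 42 mm diameter, 120 mm tall; origin under its middle
- sample_cup: bystander, loose on the table: small cup with a blue lid, 60 mm diameter, 56 mm tall, 20 g; origin under its middle
- bottle_tray: shallow white tray, fixed, 173 (its x) x 273 (its y) x 24 mm, floor 2 mm above the table, thin 22 mm rims; origin under its middle. The four bottles stand in it, as little as 10 mm apart; the centrifuge (190 mm high) stands at its right, beyond about y = -0.30 m of the world
- blow_box: fixed blow-off station; origin on the table under the middle of its box: blue, open-topped, outside 126 x 126 mm, inside 114 x 114 mm, inner floor at z 14 mm, rim at z 130 mm. Lid hinged on its +y side, hasp on its -x side. On its -y side a grey blow gun lies level at z 90 mm: barrel (36 mm diameter) along y at x +20, from y -100 to -216 mm, black handle and red trigger sticking out to -x
- box_floor (a point): middle of the box's inner floor; axes as blow_box
- lid_hinge (a point): on the lid's hinge axis (which runs along the box's x), at its middle, on the rim, at (0, 63, 130) mm in blow_box; axes as blow_box
- lid (a joint): lid angle, rad: 0 shut flat on the rim, 1.57 upright, up to 1.95 open, leaning out to +y of the box. Grey plate 130 x 130 x 8 mm, 0.15 kg, reaching 128 mm from the hinge; its underside passes through the hinge axis, its outer face (top when shut) is 8 mm from it. A stiff hinge (0.17 N m) keeps it where it is left. Shut it by pushing its outer face near the free edge
- lid_edge (a point): middle of the lid's free edge, on the outer face; moves with the lid
- hasp_hinge (a point): on the hasp's hinge axis (along the box's y), at its middle, just outside and 8 mm above the rim of the -x wall, at (-69, -20, 138) mm in blow_box; axes as blow_box
- hasp (a joint): hasp angle, rad: 0 flat on the shut lid, slot over the staple; 1.57 upright; up to 2.2 open, leaning out to -x of the box. Steel strap 34 mm wide, 80 mm long, outer face 5 mm from the axis, rolled end 11 mm thick; stays where it is left (0.05 N m). Slot from 20 to 50 mm from the hinge; the lid's staple stands 20 mm high, 36 mm from the hinge
- hasp_end (a point): middle of the solid end of the strap, 68 mm from the hinge, on its outer face (top when closed); moves with the hasp
- trigger (a joint): first stage of the red trigger, rad: 0 let go, 0.18 at its first stop. It turns about the upright axis at trigger_pivot, the free end moving towards the handle (-y of the box). At 85 mm from the pivot this stage is 15 mm of travel and takes 2 N rising to 5 N; it springs back when let go
- valve (a joint): second stage of the same trigger, rad, which adds to the first: 0 until the trigger is on its first stop and pressed with 10 N (the pressure point), then up to 0.15 at full blast (13 mm more travel, 10 N rising to 13 N at 85 mm from the pivot); springs back
- trigger_pivot (a point): on the trigger's pivot axis at mid height of trigger and handle, at (0, -158, 90) mm in blow_box; axes as blow_box
- trigger_pad (a point): place to squeeze the trigger: 85 mm from the pivot, mid height, mid thickness of its blade (9 mm thick, 24 mm high, 106 mm long from the pivot to a rolled tip). Let go, the blade leans 0.15 rad away from the handle (trigger_pad 13 mm to +y of the pivot, in the box's axes); it turns with both joints
- handle_mid (a point): centre line of the black handle opposite trigger_pad: level round bar, 20 mm diameter, along the box's x from x +8 to -117 mm, 34 mm to the -y side of the pivot (this point: (-85, -192, 90) mm in blow_box); axes as blow_box. Width over trigger and handle there: 61 mm at rest, 46 mm at the first stop, 33 mm at full blast

How it is judged:
By the outcome, as a careful person would: the job done as asked, in the order asked, and still so for the second after the job is handed in, with the robot touching nothing.
It also fails if it takes over 72 s, if anything falls off the work surface, if the arm or the gripper's body presses on something with over 40 N, if the wrist force passes 120 N, or if a joint passes its speed limit or range.

## Robot

A 6-joint arm with a two-finger parallel gripper is mounted at the origin on the work surface; the furniture and walls round the work are solid. World frame = base frame: x ahead of the robot, y to its left, z up, the work surface at z = 0. Lengths are in m, angles in rad, forces in N, time in s.
With the tool pointing down it reaches from about 0.25 to 0.775 m from the base axis. Payload 4 kg.
Tool frame: the origin (TCP) lies at the centre of the arm's flange, where the gripper is bolted on; the fingertips stand ahead of it and the grasp point (between the pads) lies 180 mm ahead of it (robot.tcp_to_tips is the z of the fingertips in the tool frame, in m); z points along the fingers, y is the direction in which the jaws open and shut (so a half turn about z gives the same grasp; the last joint's range is limited). The gripper opens to 94 mm and grips with 3 to 60 N. Pads are 16 mm wide; open, the fingers measure 119 mm over their backs; the gripper's body (75 mm by 177 mm) begins 78 mm behind the grasp point.
Start: joints at [-1.315, 0.087, 1.371, -0, 1.684, -0.103], TCP at [0.193, -0.515, 0.405] pointing down, gripper open.
Joint ranges: [-3.1, 3.1], [-0.76, 2.03], [0.27, 2.55], [-1.08, 4.22], [0.17, 2.65], [-2.57, 2.57]. Speed limits (rad/s): [2.79, 2.79, 3.14, 3.14, 3.14, 3.14].

## Interface

Orientations are given as [roll, pitch, yaw] about the fixed x, y, z axes, in that order (R = Rz(yaw) Ry(pitch) Rx(roll)).
In Python, from bench import robot gives the robot as it stands.
- The arm moves only by the tool move_arm, never from a script. Its argument "increments" is a list that holds one entry, the list of rows, each a list of 7 numbers: the opening, from 0 (shut) to 1 (fully open), then the shift along the tool's x, y, z as a fraction of full scale, then the turn, a rotation vector about the tool's x, y, z as a fraction of full scale. In form: [[[jaw, dx, dy, dz, rx, ry, rz], ...]]. A call has 1 to 8 rows; each row is the pose to reach, as a shift and turn from the pose commanded when the call began, along the tool's axes at that moment; what a row does not reach only later rows make up. Full scale, the value 1, is 0.1 m for a shift and pi/2 rad for a turn. A row lasts 1/12 s, in which the tool goes at most 41.7 mm and 7.16 degrees, less where a joint would pass 70% of its speed; a pose out of reach is approached as far as the arm can. A call with a number of a shift or a turn outside -1 to 1 is refused whole. A call with a gripper value outside its range is refused whole. The fingers move at their own pace and stop on an object; the grip force is fixed at half the most. Time passes only in rows, so rows that repeat a pose let the fingers close. It gives the time, the measured TCP pose, the force and the opening at its end, in the units of the state.
- robot.get_obs(): the state, without advancing time (a new reading comes with each control period).
- robot.snapshot(name): name is "scene" or "top"; returns (picture, depth): 384x512x3 uint8, red, green, blue; 384x512 float32, m along the optical axis (not along the pixel's ray), 0 where there is no reading.
- robot.camera_params(name): a dict with "mtx" (3x3 intrinsics, pixels), "R" (3x3) and "t" (3): a world point X has camera coordinates R X + t. Camera axes: x right, y down, z forward; pixel columns grow to the right and rows downward; lengths in m; the calibration is good to about 2 mm. A picture is of the moment at which its call begins. camera_params takes no time and is no camera call.
- robot.close_job(): hands the job in, once; it reports no verdict.
The state is a dict: "time": time; "joint_positions": joint angles; "qvel": joint speeds; "joint_torque": joint torques, N m; "tool_pos": TCP position; "ee_rot": TCP orientation; "wrist_force": force on the tool from outside, world axes, zero at the start; "wrist_torque": the same for the moment, N m; "width": finger opening in m.
Only numpy, scipy, OpenCV 4.12 (cv2) and the standard library are available. Lean on these libraries where they do the work, as an engineer would, in place of code of your own. Each camera call takes 0.05 s, during which the arm holds its last target.

## Working session

There is one attempt and no reset: what is moved stays moved. The work goes in short steps, Python scripts to look and compute and a tool call to move; the robot and the scene stay as the last step left them, time stands still between calls to the robot, and variables do not carry over. Pictures are saved under pics/ and viewed, and the job is handed in when it is done.

Besides the shell and the picture viewer there is one more tool, called after "Call:" by a JSON object that holds its "api" and its "payload". move_arm: Moves the arm, as the interface text tells. Its arguments: {"type":"object","properties":{"increments":{"type":"array","items":{"type":"array","items":{"type":"array","items":{"type":"number","minimum":-1,"maximum":1}}}}},"required":["increments"]}

```bash
ls; mkdir -p pics; python3 - <<'E'
from bench import robot
import cv2,numpy as np
o=robot.get_obs()
print(o)
print(robot.tcp_to_tips)
for n in("scene","top"):
    p,d=robot.snapshot(n); cv2.imwrite(f"pics/{n}0.png",p[:,:,::-1]); np.savez(f"pics/{n}0.npz",p=p,d=d)
    c=robot.camera_params(n);print(n,c)
E
```

```text
pics
{'time': 0.0, 'joint_positions': array([-1.31508761e+00,  8.79768376e-02,  1.37226203e+00, -1.74672137e-05,
        1.68357414e+00, -1.03095740e-01]), 'qvel': array([-0.00046118, -0.002852  ,  0.00079298, -0.00073642, -0.00071614,
       -0.00090265]), 'joint_torque': array([-1.50143176e-03, -3.40184748e+01, -3.02426648e+01,  7.16122147e-02,
        3.30585474e-02, -1.58586918e-04]), 'tool_pos': array([ 0.1931037 , -0.51487302,  0.4034878 ]), 'ee_rot': array([-3.13938230e+00, -2.11235033e-04,  3.58802275e-01]), 'wrist_force': array([-0.13057491,  0.08577933, -0.38327809]), 'wrist_torque': array([-0.00658963,  0.02080351, -0.00761279]), 'width': 0.09402787398991823}
0.1992
scene {'mtx': array([[438.19381935,   0.        , 255.19137597],
       [  0.        , 438.19381935, 194.21267405],
       [  0.        ,   0.        ,   1.        ]]), 'R': array([[-0.55220033, -0.83359615,  0.01386603],
       [-0.63147484,  0.40733393, -0.65978678],
       [ 0.54434761, -0.37309052, -0.75132492]]), 't': array([0.33928952, 0.3539953 , 0.74939889])}
top {'mtx': array([[357.94455498,   0.        , 252.41425923],
       [  0.        , 357.94455498, 192.86471108],
       [  0.        ,   0.        ,   1.        ]]), 'R': array([[ 0.01077654, -0.99991497,  0.00734232],
       [-0.99691186, -0.01131479, -0.07770926],
       [ 0.07778573, -0.00648221, -0.99694903]]), 't': array([0.0590662 , 0.5033203 , 0.99784474])}
```

View pics/scene0.png

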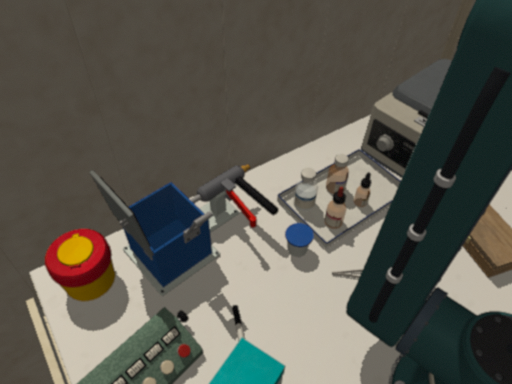

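View pics/top0.png

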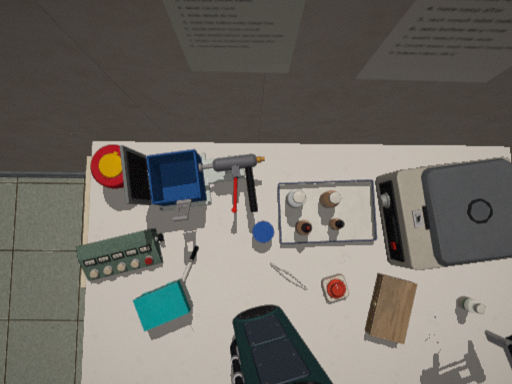

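The scene view shows the box at about (170,230) with its lid leaning out, the trigger at (240,205) and the clear bottle at (306,185). In the top view the box is at (178,178), the trigger at (235,190), the hasp at (182,210), the clear bottle at (296,198) and the sample cup at (263,232). Next I'll measure these.

```bash
cat > h.py <<'E'
import numpy as np,cv2
from bench import robot
from scipy.spatial.transform import Rotation as Ro
def cam(n):
    c=robot.camera_params(n); return c['mtx'],c['R'],c['t']
def ray(n,u,v):
    K,R,t=cam(n); d=np.linalg.inv(K)@np.array([u,v,1.]); return -R.T@t, R.T@d
def onz(n,u,v,z):
    o,d=ray(n,u,v); return o+d*(z-o[2])/d[2]
def proj(n,X):
    K,R,t=cam(n); c=K@(R@np.asarray(X)+t); return c[:2]/c[2]
def cloud(n,d):
    K,R,t=cam(n); v,u=np.mgrid[:d.shape[0],:d.shape[1]]
    P=np.stack([(u-K[0,2])/K[0,0]*d,(v-K[1,2])/K[1,1]*d,d],-1)
    return (P-t)@R
E
python3 - <<'E'
from h import *
for n,(a,b,c,d),s in(("scene",(80,140,290,300),3.5),("scene",(270,130,410,250),5),("top",(110,140,290,250),4.4),("top",(270,170,390,260),6)):
    p=np.load(f"pics/{n}0.npz")['p'][b:d,a:c,::-1]
    cv2.imwrite(f"pics/c_{n}_{a}.png",cv2.resize(p,None,fx=s,fy=s,interpolation=cv2.INTER_CUBIC))
d=np.load("pics/top0.npz"); P=cloud("top",d['d']); hsv=cv2.cvtColor(d['p'],cv2.COLOR_RGB2HSV)
for nm,uv in dict(clear=(297,197),amber=(333,198),bd=(338,224),rd=(305,228),cup=(263,232),lid=(135,175),hasp=(182,210),floor=(175,180),trig=(235,195),handle=(251,190),gun=(235,161),tbl=(230,270)).items(): print(nm,P[uv[1],uv[0]].round(3),hsv[uv[1],uv[0]])
E
```

```text
clear [ 0.486 -0.05   0.11 ] [ 18  27 192]
amber [ 0.485 -0.145  0.103] [ 20  28 185]
bd [ 0.417 -0.163  0.082] [145  73  21]
rd [ 0.406 -0.072  0.101] [ 12 146  35]
cup [0.393 0.035 0.056] [108 185 138]
lid [0.525 0.335 0.217] [165 170   3]
hasp [0.452 0.266 0.004] [ 15  23 111]
floor [0.537 0.286 0.015] [107 187  71]
trig [0.49  0.111 0.102] [  1 229 183]
handle [0.504 0.069 0.1  ] [114  46  28]
gun [0.579 0.112 0.107] [150   7 107]
tbl [0.283 0.126 0.   ] [ 16  22 196]
```

```bash
ls pics
```

```text
c_scene_270.png
c_scene_80.png
c_top_110.png
c_top_270.png
scene0.npz
scene0.png
top0.npz
top0.png
```

View pics/c_scene_80.png

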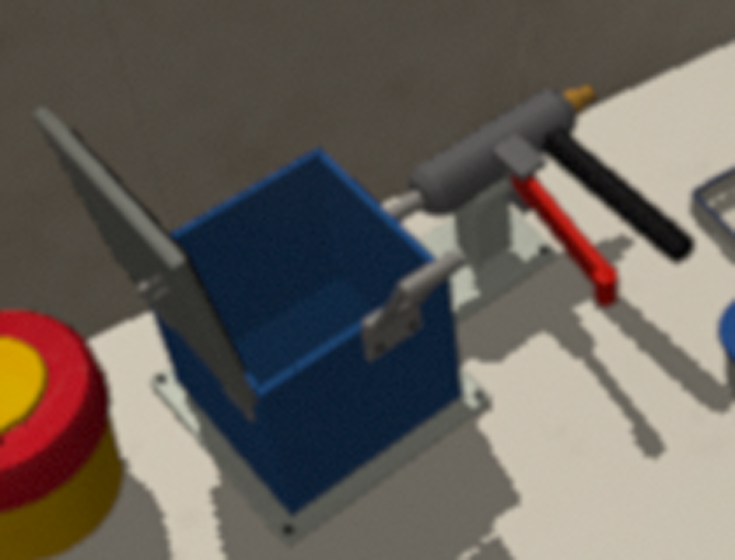

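View pics/c_top_110.png

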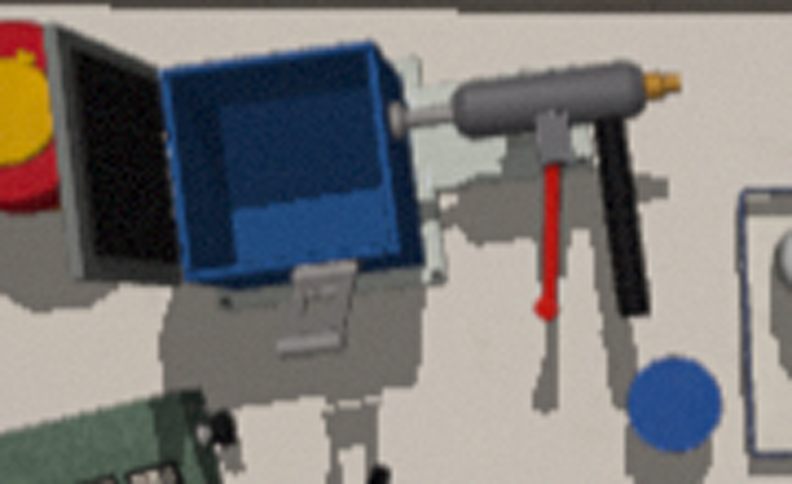

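View pics/c_top_270.png

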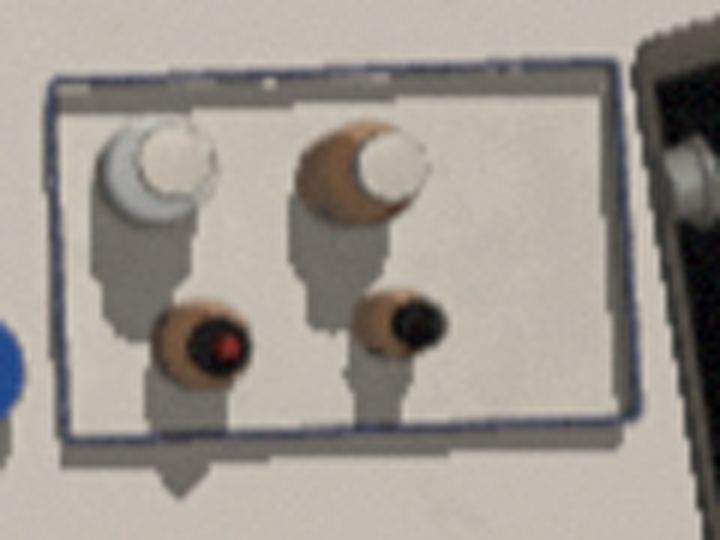

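View pics/c_scene_270.png

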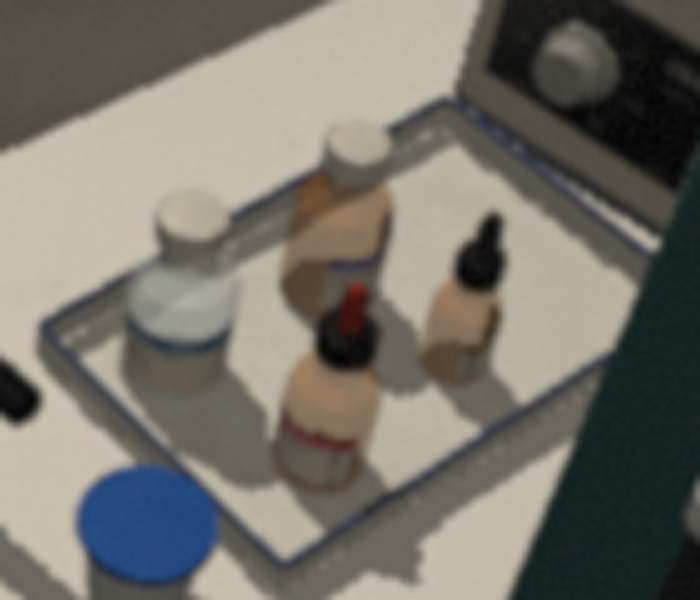

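The crops are clear: the cap's middle is near top pixel (299.5,196.5), and the box's rim is unobstructed with the hasp leaning out to -x. I'll fit positions from the depth clouds.

```bash
python3 - <<'E'
from h import *
for n in ("top","scene"):
    d=np.load(f"pics/{n}0.npz"); P=cloud(n,d['d']); hsv=cv2.cvtColor(d['p'],cv2.COLOR_RGB2HSV); X,Y,Z=np.moveaxis(P,-1,0)
    def reg(x0,x1,y0,y1,z0,z1): return (X>x0)&(X<x1)&(Y>y0)&(Y<y1)&(Z>z0)&(Z<z1)&(d['d']>0)
    def st(nm,m):
        q=P[m]; 
        if len(q)<4: print(n,nm,'few');return
        c,r=cv2.minEnclosingCircle(q[:,:2].astype(np.float32)); print(n,nm,len(q),'mean',q.mean(0).round(4),'circ',np.round(c,4),round(r,4))
    st('clear',reg(.4,.56,-.1,0,.102,.12)); st('amber',reg(.43,.56,-.2,-.09,.095,.12))
    st('rd',reg(.36,.45,-.12,-.02,.09,.14)); st('bd',reg(.36,.45,-.21,-.13,.07,.14)); st('cup',reg(.3,.45,-.02,.09,.045,.07))
    m=reg(.4,.7,.15,.4,.122,.137)&(hsv[...,0]>100)&(hsv[...,0]<115)&(hsv[...,1]>120)
    st('rim',m); r=cv2.minAreaRect(P[m][:,:2].astype(np.float32)); print('  rect',r)
    m=reg(.4,.6,.05,.15,.08,.12)&((hsv[...,0]<6)|(hsv[...,0]>174))&(hsv[...,1]>170); st('trig',m)
    if m.sum()>5: print('  line',cv2.fitLine(P[m][:,:2].astype(np.float32),cv2.DIST_HUBER,0,.01,.01).ravel(), P[m][:,0].min(),P[m][:,0].max())
    m=reg(.4,.56,.03,.1,.08,.12)&(hsv[...,2]<70); st('handle',m)
    if m.sum()>5:print('  line',cv2.fitLine(P[m][:,:2].astype(np.float32),cv2.DIST_HUBER,0,.01,.01).ravel(), P[m][:,0].min(),P[m][:,0].max())
    m=reg(.54,.62,.03,.2,.095,.12); st('barrel',m)
    if m.sum()>5:print('  line',cv2.fitLine(P[m][:,:2].astype(np.float32),cv2.DIST_HUBER,0,.01,.01).ravel())
    m=reg(.35,.5,.2,.32,.135,.25); st('hasp',m)
    print(P[m][:: max(1,m.sum()//12)].round(3))
E
```

```text
top clear 130 mean [ 0.4831 -0.0562  0.1087] circ [ 0.4544 -0.0654] 0.0518
top amber 109 mean [ 0.4878 -0.1492  0.1032] circ [ 0.4885 -0.1496] 0.0152
top rd 83 mean [ 0.409  -0.0762  0.1011] circ [ 0.4089 -0.0774] 0.0139
top bd 58 mean [ 0.4195 -0.1667  0.0851] circ [ 0.4198 -0.1688] 0.0116
top cup 378 mean [0.3959 0.0353 0.0567] circ [0.396  0.0353] 0.0298
top rim 456 mean [0.5292 0.2681 0.1295] circ [0.5336 0.2666] 0.0854
  rect ((0.5341365933418274, 0.26662757992744446), (0.12293627113103867, 0.1262056678533554), 8.519538879394531)
top trig 100 mean [0.4917 0.1112 0.1023] circ [0.4903 0.1132] 0.0446
  line [ 0.99974364 -0.02264263  0.49165416  0.11120892] 0.4458351068207659 0.5347453610429592
top handle 296 mean [0.5046 0.0695 0.0986] circ [0.5045 0.0716] 0.0572
  line [0.98980284 0.14244421 0.50455225 0.06946254] 0.44900494399976915 0.5599665923375039
top barrel 737 mean [0.5728 0.1099 0.1042] circ [0.5776 0.117 ] 0.0829
  line [ 0.1297965  -0.9915407   0.57349324  0.12214892]
top hasp 269 mean [0.4487 0.2344 0.1787] circ [0.454  0.2674] 0.0584
[[0.48  0.32  0.145]
 [0.471 0.245 
[... 895 characters left out ...]
0.5079143   0.11568526] 0.4442856703052865 0.552508813715009
scene handle 368 mean [0.5003 0.073  0.097 ] circ [0.5039 0.0729] 0.0579
  line [0.9863475  0.16467717 0.5008955  0.07368647] 0.44630137404213815 0.5597917472863421
scene barrel 772 mean [0.5685 0.1144 0.1036] circ [0.5766 0.1165] 0.0786
  line [ 0.08479517 -0.9963984   0.568163    0.13745826]
scene hasp 214 mean [0.4377 0.238  0.1894] circ [0.4479 0.236 ] 0.0296
[[0.435 0.219 0.21 ]
 [0.427 0.216 0.21 ]
 [0.426 0.224 0.211]
 [0.431 0.238 0.211]
 [0.426 0.234 0.21 ]
 [0.424 0.229 0.207]
 [0.424 0.244 0.211]
 [0.433 0.25  0.2  ]
 [0.422 0.244 0.204]
 [0.441 0.246 0.179]
 [0.447 0.251 0.171]
 [0.469 0.251 0.14 ]
 [0.462 0.254 0.144]]
```

Both views agree on the box: centre (0.534,0.268), yaw about 0.147, and the handle_mid prediction matches to 1 mm. Still to measure are the cap alone, the lid angle, the hasp angle and the bucket height.

```bash
cat >> h.py <<'E'
BC=np.array([.534,.268,0.]); BY=.147
BR=Ro.from_euler('z',BY).as_matrix()
def b2w(p): return BC+BR@np.asarray(p,float)
def w2b(p): return (np.asarray(p)-BC)@BR
def go(tips=None,yaw=None,jaw=1,grasp=None,tcp=None,box=None):
    "print increments for tool-down pose; grasp=world grasp point, box=grasp point in box frame"
    o=robot.get_obs(); Rc=Ro.from_euler('xyz',o['ee_rot']).as_matrix()
    if box is not None: grasp=b2w(box)
    if grasp is not None: tcp=np.array(grasp)+[0,0,.18]
    Rt=Ro.from_euler('xyz',[np.pi,0,yaw]).as_matrix()
    d=Rc.T@(np.array(tcp)-o['tool_pos'])/.1; r=Ro.from_matrix(Rc.T@Rt).as_rotvec()/(np.pi/2)
    g=o['tool_pos']-[0,0,.18]
    print('t',round(o['time'],2),'grasp',g.round(4),'box',w2b(g).round(4),'rpy',o['ee_rot'].round(3),'F',o['wrist_force'].round(1),'w',round(o['width'],4),'q',o['joint_positions'].round(2))
    print('inc',[jaw]+list(d.round(3))+list(r.round(3)),'steps',int(np.ceil(np.linalg.norm(d)/.417)))
E
python3 - <<'E'
from h import *
for n in ("top","scene"):
    d=np.load(f"pics/{n}0.npz"); P=cloud(n,d['d']); hsv=cv2.cvtColor(d['p'],cv2.COLOR_RGB2HSV); B=(P-BC)@BR
    m=(abs(P[...,0]-.486)<.04)&(abs(P[...,1]+.054)<.04)&(P[...,2]>.1045)&(P[...,2]<.12)
    q=P[m]; print(n,len(q),q.mean(0),cv2.minEnclosingCircle(q[:,:2].astype(np.float32)))
    X,Y,Z=np.moveaxis(B,-1,0)
    m=(abs(X)<.06)&(Y>.066)&(Y<.16)&(Z>.15); q=B[m]; print('lid',len(q),[ (q[(abs(q[:,2]-z)<.005)][:,1].mean().round(4) if (abs(q[:,2]-z)<.005).any() else None) for z in (.16,.18,.2,.22,.24,.25)],q[:,2].max())
    m=(X<-.07)&(X>-.13)&(abs(Y+.02)<.03)&(Z>.145); q=B[m]; print('hasp',[(z,q[abs(q[:,2]-z)<.005][:,0].mean().round(4)) for z in (.15,.16,.17,.18,.19,.2,.21,.215) if (abs(q[:,2]-z)<.005).any()],q[:,1].min(),q[:,1].max(),q.min(0),q.max(0))
    m=(Y>.09)&(Y<.3)&(abs(X)<.1)&(hsv[...,0]<30)&(hsv[...,1]>150)&(Z>.02); q=B[m]; print('bucket',q.min(0),q.max(0))
go(tcp=[.486,-.054,.45],yaw=1.45)
E
```

```text
top 118 [ 0.48850382 -0.0548561   0.10841534] ((0.4888334274291992, -0.05507474020123482), 0.015935596078634262)
lid 821 [np.float64(0.0664), np.float64(0.0675), np.float64(0.0672), np.float64(0.0682), np.float64(0.0708), np.float64(0.0739)] 0.2628517501357122
hasp [(0.15, np.float64(-0.0746)), (0.16, np.float64(-0.0799)), (0.17, np.float64(-0.0855)), (0.18, np.float64(-0.0903)), (0.19, np.float64(-0.0953)), (0.2, np.float64(-0.1)), (0.21, np.float64(-0.1085)), (0.215, np.float64(-0.1087))] -0.038212673405805204 -0.0042292148984684735 [-0.11422097 -0.03821267  0.14514569] [-0.07030484 -0.00422921  0.21486342]
bucket [-0.00236588  0.13294025  0.02374335] [0.09606393 0.21435018 0.11479977]
scene 126 [ 0.48709276 -0.05382712  0.10733709] ((0.4871615469455719, -0.05402570590376854), 0.01663360930979252)
lid 852 [np.float64(0.0742), np.float64(0.0763), np.float64(0.0774), np.float64(0.0814), np.float64(0.0788), np.float64(0.0799)] 0.2594919054185303
hasp [(0.15, np.float64(-0.0794)), (0.16, np.float64(-0.0832)), (0.17, np.float64(-0.0881)), (0.18, np.float64(-0.0939)), (0.19, np.float64(-0.0983)), (0.2, np.float64(-0.1094)), (0.21, np.float64(-0.1111)), (0.215, np.float64(-0.1101))] -0.03682568441059118 -0.0021233644403716493 [-0.11586819 -0.03682568  0.14501814] [-0.07606775 -0.00212336  0.21336087]
bucket [-0.00467366  0.10543194  0.02010495] [0.09968413 0.21820457 0.11240216]
t 0.1 grasp [ 0.1931 -0.5149  0.2236] box [-0.4519 -0.7245  0.2236] rpy [-3.14  -0.     0.359] F [-0.4 -0.3 -0.6] w 0.0937 q [-1.32  0.09  1.37 -0.    1.68 -0.1 ]
inc [1, np.float64(4.361), np.float64(-3.288), np.float64(-0.457), np.float64(-0.001), np.float64(-0.001), np.float64(-0.695)] steps 14
```

Call:
{"api": "move_arm", "payload": {"increments": [[[0.8,0,0,-0.4,0,0,-0.08],[0.8,0.2,-0.1,-0.5,0,0,-0.16],[0.8,0.5,-0.3,-0.5,0,0,-0.24],[0.8,0.75,-0.5,-0.5,0,0,-0.32],[0.8,1,-0.75,-0.5,0,0,-0.4],[0.8,1,-0.75,-0.5,0,0,-0.48],[0.8,1,-0.75,-0.5,0,0,-0.56],[0.8,1,-0.75,-0.5,0,0,-0.64]]]}}

```text
time: 0.77
tool_pos: [0.2608, -0.4088, 0.4544]
ee_rot: [-3.141, -0.0, 1.366]
wrist_force: [0.2, -0.4, -0.1]
width: 0.0751
```

```bash
python3 -c "
from h import *
go(tcp=[.488,-.0545,.45],yaw=1.45)"
```

```text
t 0.77 grasp [ 0.2608 -0.4088  0.2744] box [-0.3694 -0.6295  0.2744] rpy [-3.141 -0.     1.366] F [ 0.2 -0.4 -0.1] w 0.0751 q [-1.12 -0.06  1.42 -0.    1.78 -0.92]
inc [1, np.float64(3.93), np.float64(1.506), np.float64(0.044), np.float64(-0.0), np.float64(-0.0), np.float64(-0.053)] steps 11
```

Call:
{"api": "move_arm", "payload": {"increments": [[[0.8,0.36,0.14,0,0,0,0],[0.8,0.7,0.27,0,0,0,0],[0.8,0.98,0.376,0,0,0,0]]]}}

```text
time: 1.02
tool_pos: [0.3183, -0.3204, 0.4541]
ee_rot: [-3.141, -0.001, 1.358]
wrist_force: [-0.4, -0.1, -0.4]
width: 0.0749
```

Call:
{"api": "move_arm", "payload": {"increments": [[[0.8,0.36,0.14,0,0,0,0],[0.8,0.7,0.27,0,0,0,0],[0.8,0.98,0.376,0,0,0,0]]]}}

```text
time: 1.27
tool_pos: [0.3759, -0.2318, 0.4543]
ee_rot: [-3.141, -0.001, 1.36]
wrist_force: [-0.6, 0.5, 0.2]
width: 0.075
```

Call:
{"api": "move_arm", "payload": {"increments": [[[0.8,0.36,0.14,0,0,0,0],[0.8,0.7,0.27,0,0,0,0],[0.8,0.98,0.376,0,0,0,0]]]}}

```text
time: 1.52
tool_pos: [0.4333, -0.1438, 0.4543]
ee_rot: [-3.141, -0.001, 1.36]
wrist_force: [0.6, -1.7, -0.2]
width: 0.0752
```

Call:
{"api": "move_arm", "payload": {"increments": [[[0.8,0.36,0.14,0,0,0,-0.03],[0.8,0.7,0.27,0,0,0,-0.053],[0.8,0.98,0.376,0,0,0,-0.053],[0.8,0.98,0.376,0,0,0,-0.053],[0.8,0.98,0.376,0,0,0,-0.053]]]}}

```text
time: 1.93
tool_pos: [0.4904, -0.0569, 0.4538]
ee_rot: [-3.14, 0.0, 1.445]
wrist_force: [-0.7, -0.5, -0.1]
width: 0.0753
```

```bash
python3 -c "
from h import *
go(grasp=[.488,-.0545,.080],yaw=1.45)"
```

```text
t 1.93 grasp [ 0.4904 -0.0569  0.2738] box [-0.0907 -0.315   0.2738] rpy [-3.14   0.     1.445] F [-0.7 -0.5 -0.1] w 0.0753 q [-0.23 -0.04  1.41 -0.    1.78 -0.1 ]
inc [1, np.float64(0.021), np.float64(-0.023), np.float64(1.938), np.float64(-0.001), np.float64(0.0), np.float64(-0.003)] steps 5
```

Call:
{"api": "move_arm", "payload": {"increments": [[[0.8,0.021,-0.023,0.3,0,0,0],[0.8,0.021,-0.023,0.6,0,0,0],[0.8,0.021,-0.023,0.95,0,0,0],[0.8,0.021,-0.023,0.95,0,0,0]]]}}

```text
time: 2.27
tool_pos: [0.485, -0.0564, 0.3508]
ee_rot: [-3.124, -0.001, 1.44]
wrist_force: [-1.7, 0.2, -1.4]
width: 0.0755
```

Call:
{"api": "move_arm", "payload": {"increments": [[[0.8,0,0,0.25,0,0,0],[0.8,0,0,0.5,0,0,0],[0.8,0,0,0.75,0,0,0],[0.8,0,0,0.97,0,0,0],[0.8,0,0,0.97,0,0,0]]]}}

```text
time: 2.68
tool_pos: [0.4865, -0.0565, 0.2597]
ee_rot: [-3.134, -0.0, 1.44]
wrist_force: [0.1, -0.1, -0.4]
width: 0.075
```

```bash
python3 - <<'E'
from h import *
go(grasp=[.488,-.0545,.080],yaw=1.45)
a=[]
p,d=robot.snapshot("scene"); a=p[100:280,240:440,::-1]
cv2.imwrite("pics/s1.png",cv2.resize(a,None,fx=3,fy=3,interpolation=cv2.INTER_CUBIC))
E
```

```text
t 2.68 grasp [ 0.4865 -0.0565  0.0797] box [-0.0945 -0.3141  0.0797] rpy [-3.134 -0.     1.44 ] F [ 0.1 -0.1 -0.4] w 0.075 q [-0.23  0.03  1.72 -0.    1.39 -0.1 ]
inc [1, np.float64(0.022), np.float64(0.012), np.float64(-0.003), np.float64(-0.005), np.float64(-0.0), np.float64(-0.006)] steps 1
```

View pics/s1.png

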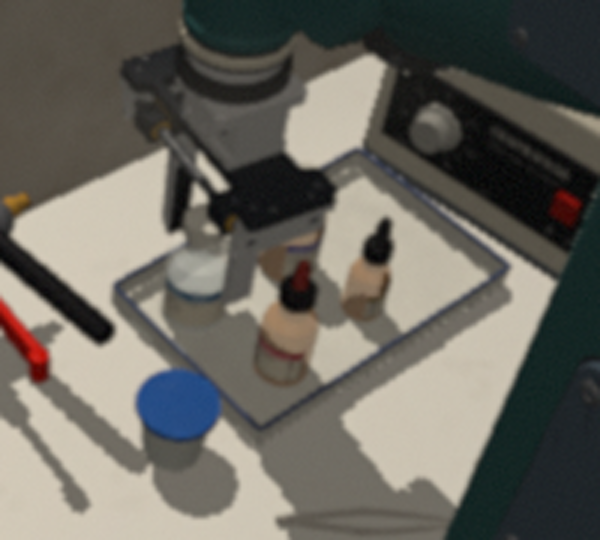

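The fingers straddle the clear bottle, with its cap at about (205,215) in the crop, and clear the red dropper. Closing.

Call:
{"api": "move_arm", "payload": {"increments": [[[0.8,0.022,0.012,0,0,0,0],[0.4,0.022,0.012,0,0,0,0],[0.4,0.022,0.012,0,0,0,0],[0.4,0.022,0.012,0,0,0,0],[0.4,0.022,0.012,0,0,0,0],[0.4,0.022,0.012,0,0,0,0]]]}}

```text
time: 3.23
tool_pos: [0.4896, -0.0537, 0.2638]
ee_rot: [3.14, 0.0, 1.442]
wrist_force: [-1.6, -0.7, 3.7]
width: 0.0517
```

Call:
{"api": "move_arm", "payload": {"increments": [[[0.4,0,0,-0.1,0,0,0],[0.4,0,0,-0.3,0,0,0],[0.4,0,0,-0.6,0,0,0],[0.4,0,0,-0.9,0,0,0],[0.4,0,0,-1,0,0,0]]]}}

```text
time: 3.65
tool_pos: [0.49, -0.0537, 0.3678]
ee_rot: [3.134, 0.001, 1.442]
wrist_force: [0.7, -0.2, -1.3]
width: 0.0516
```

Call:
{"api": "move_arm", "payload": {"increments": [[[0.4,0,0,-0.3,0,0,0],[0.4,0,0,-0.6,0,0,0],[0.4,0,0,-0.9,0,0,0],[0.4,0,0,-1,0,0,0],[0.4,0,0,-1,0,0,0]]]}}

```text
time: 4.07
tool_pos: [0.4895, -0.0537, 0.4654]
ee_rot: [3.136, 0.001, 1.442]
wrist_force: [0.7, -0.5, -1.9]
width: 0.0516
```

```bash
python3 - <<'E'
from h import *
go(box=[.010,0,.33],yaw=1.718)
p,d=robot.snapshot("scene"); a=p[60:280,200:440,::-1]
cv2.imwrite("pics/s2.png",cv2.resize(a,None,fx=2.6,fy=2.6,interpolation=cv2.INTER_CUBIC))
E
```

```text
t 4.07 grasp [ 0.4895 -0.0537  0.2854] box [-0.0911 -0.3117  0.2854] rpy [3.136e+00 1.000e-03 1.442e+00] F [ 0.7 -0.5 -1.9] w 0.0516 q [-0.22 -0.05  1.39 -0.    1.79 -0.1 ]
inc [1, np.float64(3.274), np.float64(0.127), np.float64(-0.447), np.float64(0.004), np.float64(0.001), np.float64(-0.176)] steps 8
```

View pics/s2.png

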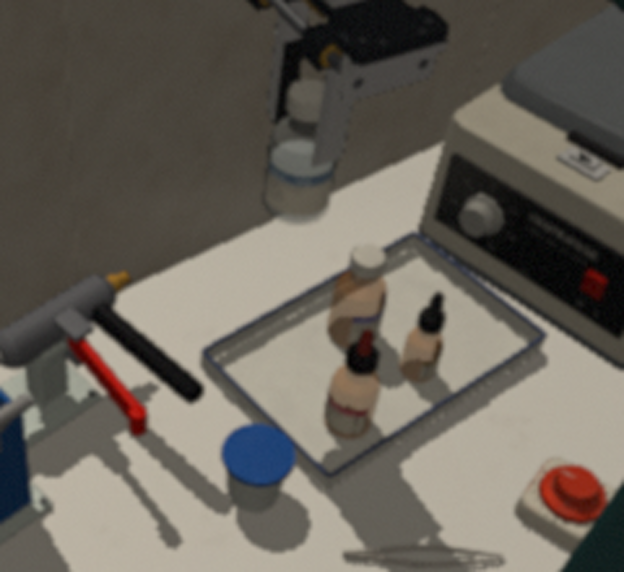

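Bottle held at width 51.6 mm and upright (about (300,190) in the crop), with the other three still standing. Carrying it to the box.

Call:
{"api": "move_arm", "payload": {"increments": [[[0.4,0.25,0,-0.2,0,0,0],[0.4,0.6,0,-0.4,0,0,0],[0.4,1,0.03,-0.45,0,0,0]]]}}

```text
time: 4.37
tool_pos: [0.5052, 0.0451, 0.5075]
ee_rot: [-3.141, 0.001, 1.438]
wrist_force: [1.4, 0.2, -0.6]
width: 0.0513
```

Call:
{"api": "move_arm", "payload": {"increments": [[[0.4,0.35,0,0,0,0,0],[0.4,0.7,0,0,0,0,0],[0.4,1,0.03,0,0,0,0]]]}}

```text
time: 4.62
tool_pos: [0.521, 0.1462, 0.5042]
ee_rot: [-3.136, 0.001, 1.443]
wrist_force: [0.3, -0.5, -0.9]
width: 0.0518
```

Call:
{"api": "move_arm", "payload": {"increments": [[[0.4,0.35,0,0,0,0,-0.06],[0.4,0.7,0,0,0,0,-0.12],[0.4,0.9,0.03,0,0,0,-0.176],[0.4,0.95,0.03,0,0,0,-0.176],[0.4,0.95,0.03,0,0,0,-0.176]]]}}

```text
time: 5.03
tool_pos: [0.5367, 0.2392, 0.5036]
ee_rot: [-3.135, 0.001, 1.719]
wrist_force: [0.3, -0.5, -2.3]
width: 0.0514
```

```bash
python3 - <<'E'
from h import *
go(box=[.010,0,.33],yaw=1.718)
E
```

```text
t 5.03 grasp [0.5367 0.2392 0.3236] box [-0.0016 -0.0289  0.3236] rpy [-3.135e+00  1.000e-03  1.719e+00] F [ 0.3 -0.5 -2.3] w 0.0514 q [ 0.32  0.18  1.07 -0.    1.9   0.17]
inc [1, np.float64(0.288), np.float64(0.116), np.float64(-0.065), np.float64(-0.004), np.float64(0.001), np.float64(0.001)] steps 1
```

Call:
{"api": "move_arm", "payload": {"increments": [[[0.4,0.26,0.116,0.1,0,0,0],[0.4,0.26,0.116,0.3,0,0,0],[0.4,0.26,0.116,0.6,0,0,0],[0.4,0.26,0.116,0.9,0,0,0],[0.4,0.26,0.116,1,0,0,0],[0.4,0.26,0.116,1,0,0,0]]]}}

```text
time: 5.53
tool_pos: [0.5435, 0.2636, 0.4024]
ee_rot: [-3.132, 0.003, 1.716]
wrist_force: [-1.0, -0.2, -1.4]
width: 0.0518
```

```bash
python3 - <<'E'
from h import *
go(box=[.010,-.002,.100],yaw=1.718)
a=[]
for n in("scene","top"):
    p,d=robot.snapshot(n); p=p[100:320,60:320,::-1]; a.append(cv2.resize(p,None,fx=1.5,fy=1.5,interpolation=cv2.INTER_CUBIC))
cv2.imwrite("pics/s3.png",np.hstack(a))
E
```

```text
t 5.53 grasp [0.5435 0.2636 0.2224] box [ 0.0087 -0.0057  0.2224] rpy [-3.132e+00  3.000e-03  1.716e+00] F [-1.  -0.2 -1.4] w 0.0518 q [ 0.36  0.21  1.23 -0.    1.71  0.21]
inc [1, np.float64(0.04), np.float64(0.025), np.float64(1.224), np.float64(-0.006), np.float64(0.002), np.float64(-0.001)] steps 3
```

View pics/s3.png

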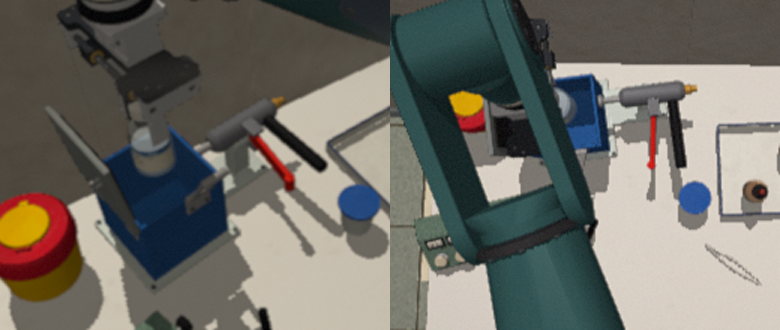

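The bottle is over the box opening and clear of the hasp and lid ((155,150) in the left picture). Lowering it.

Call:
{"api": "move_arm", "payload": {"increments": [[[0.4,0.04,0.025,0.2,0,0,0],[0.4,0.04,0.025,0.4,0,0,0],[0.4,0.04,0.025,0.6,0,0,0],[0.4,0.04,0.025,0.8,0,0,0],[0.4,0.04,0.025,0.9,0,0,0],[0.4,0.04,0.025,0.9,0,0,0]]]}}

```text
time: 6.13
tool_pos: [0.5457, 0.2691, 0.3168]
ee_rot: [-3.14, 0.001, 1.718]
wrist_force: [-0.1, -0.6, -1.5]
width: 0.0516
```

```bash
python3 - <<'E'
from h import *
go(box=[.010,-.001,.100],yaw=1.718)
E
```

```text
t 6.13 grasp [0.5457 0.2691 0.1368] box [ 0.0117 -0.0006  0.1368] rpy [-3.140e+00  1.000e-03  1.718e+00] F [-0.1 -0.6 -1.5] w 0.0516 q [ 0.37  0.25  1.36 -0.    1.53  0.22]
inc [1, np.float64(-0.004), np.float64(-0.017), np.float64(0.368), np.float64(-0.001), np.float64(0.0), np.float64(-0.0)] steps 1
```

Call:
{"api": "move_arm", "payload": {"increments": [[[0.4,0,-0.02,0.15,0,0,0],[0.4,0,-0.02,0.28,0,0,0],[0.4,0,-0.02,0.36,0,0,0],[0.4,0,-0.02,0.36,0,0,0],[0.4,0,-0.02,0.36,0,0,0]]]}}

```text
time: 6.55
tool_pos: [0.5439, 0.2692, 0.2817]
ee_rot: [-3.141, 0.0, 1.718]
wrist_force: [-0.1, -0.3, -1.6]
width: 0.0512
```

Call:
{"api": "move_arm", "payload": {"increments": [[[0.4,0,0,0.02,0,0,0],[0.4,0,0,0.03,0,0,0],[0.4,0,0,0.03,0,0,0]]]}}

```text
time: 6.8
tool_pos: [0.5439, 0.2692, 0.2791]
ee_rot: [3.141, -0.0, 1.719]
wrist_force: [0.4, -0.5, -1.0]
width: 0.0514
```

Call:
{"api": "move_arm", "payload": {"increments": [[[0.4,0,0,0.02,0,0,0],[0.4,0,0,0.03,0,0,0],[0.4,0,0,0.03,0,0,0]]]}}

```text
time: 7.05
tool_pos: [0.5439, 0.2692, 0.2761]
ee_rot: [3.141, -0.0, 1.719]
wrist_force: [-0.6, 0.0, -0.2]
width: 0.0516
```

Call:
{"api": "move_arm", "payload": {"increments": [[[0.4,0,0,0.02,0,0,0],[0.4,0,0,0.02,0,0,0],[0.4,0,0,0.02,0,0,0]]]}}

```text
time: 7.3
tool_pos: [0.5437, 0.2693, 0.2761]
ee_rot: [3.14, -0.0, 1.719]
wrist_force: [-2.6, -1.1, 7.7]
width: 0.0514
```

Contact at grasp z 0.096, as expected. Opening a little and retreating.

Call:
{"api": "move_arm", "payload": {"increments": [[[0.58,0,0,-0.01,0,0,0],[0.63,0,0,-0.02,0,0,0],[0.63,0,0,-0.02,0,0,0],[0.63,0,0,-0.02,0,0,0]]]}}

```text
time: 7.63
tool_pos: [0.5438, 0.2692, 0.2755]
ee_rot: [3.141, 0.0, 1.718]
wrist_force: [0.1, 0.6, -0.1]
width: 0.0592
```

Call:
{"api": "move_arm", "payload": {"increments": [[[0.63,0,0,-0.15,0,0,0],[0.63,0,0,-0.4,0,0,0],[0.63,0,0,-0.7,0,0,0],[0.63,0,0,-1,0,0,0]]]}}

```text
time: 7.97
tool_pos: [0.5436, 0.2691, 0.3755]
ee_rot: [-3.139, 0.001, 1.718]
wrist_force: [-0.8, 0.4, 0.3]
width: 0.0591
```

Call:
{"api": "move_arm", "payload": {"increments": [[[0.3,0,0,-0.3,0,0,0],[0,0,0,-0.6,0,0,0],[0,0,0,-1,0,0,0],[0,0,0,-1,0,0,0]]]}}

```text
time: 8.3
tool_pos: [0.5434, 0.2691, 0.4852]
ee_rot: [3.126, -0.003, 1.719]
wrist_force: [0.7, -0.1, 1.1]
width: 0.0362
```

```bash
python3 - <<'E'
from h import *
go(box=[.020,.100,.32],yaw=1.718)
a=[]
for n in("scene","top"):
    p,d=robot.snapshot(n); p=p[100:320,60:320,::-1]; a.append(cv2.resize(p,None,fx=1.5,fy=1.5,interpolation=cv2.INTER_CUBIC))
cv2.imwrite("pics/s4.png",np.hstack(a))
E
```

```text
t 8.3 grasp [0.5434 0.2691 0.3052] box [ 9.400e-03 -3.000e-04  3.052e-01] rpy [ 3.126e+00 -3.000e-03  1.719e+00] F [ 0.7 -0.1  1.1] w 0.0362 q [ 0.37  0.21  1.07 -0.    1.84  0.22]
inc [1, np.float64(1.004), np.float64(0.109), np.float64(-0.143), np.float64(0.01), np.float64(-0.002), np.float64(0.0)] steps 3
```

View pics/s4.png

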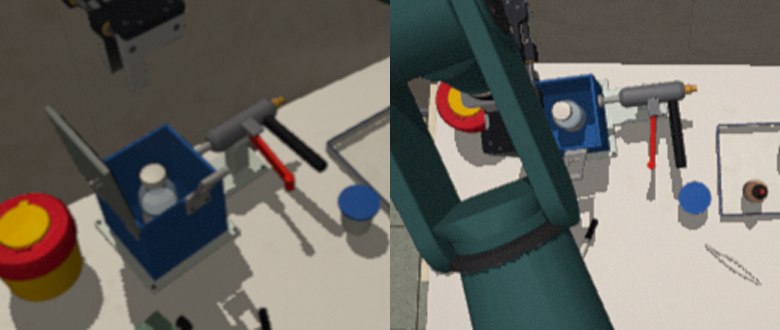

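The bottle stands upright in the box, cap at (152,172) in the left picture and (565,108) in the right. Next I go behind the lid with closed fingers.

Call:
{"api": "move_arm", "payload": {"increments": [[[0,0.15,0.1,-0.15,0.01,0,0],[0,0.5,0.1,-0.15,0.01,0,0],[0,0.85,0.1,-0.15,0.01,0,0],[0,1,0.1,-0.15,0.01,0,0],[0,1,0.1,-0.15,0.01,0,0],[0,1,0.1,-0.15,0.01,0,0]]]}}

```text
time: 8.9
tool_pos: [0.5391, 0.3701, 0.4882]
ee_rot: [-3.122, 0.003, 1.72]
wrist_force: [1.1, 0.3, 0.0]
width: 0.0005
```

```bash
python3 - <<'E'
from h import *
go(box=[.020,.105,.255],yaw=1.718)
E
```

```text
t 8.9 grasp [0.5391 0.3701 0.3082] box [0.02   0.1002 0.3082] rpy [-3.122e+00  3.000e-03  1.720e+00] F [1.1 0.3 0. ] w 0.0005 q [0.51 0.34 0.91 0.   1.91 0.37]
inc [1, np.float64(0.049), np.float64(0.011), np.float64(0.532), np.float64(-0.012), np.float64(0.002), np.float64(0.001)] steps 2
```

Call:
{"api": "move_arm", "payload": {"increments": [[[0,0.05,0,0.2,-0.01,0,0],[0,0.05,0,0.4,-0.01,0,0],[0,0.05,0,0.53,-0.01,0,0],[0,0.05,0,0.53,-0.01,0,0],[0,0.05,0,0.53,-0.01,0,0]]]}}

```text
time: 9.32
tool_pos: [0.5378, 0.3729, 0.4365]
ee_rot: [-3.139, 0.002, 1.717]
wrist_force: [0.7, 0.2, -0.6]
width: 0.0004
```

```bash
python3 - <<'E'
from h import *
go(box=[.020,.070,.258],yaw=1.718)
p,d=robot.snapshot("scene"); p=p[60:300,30:290,::-1]
cv2.imwrite("pics/s5.png",cv2.resize(p,None,fx=2,fy=2,interpolation=cv2.INTER_CUBIC))
E
```

```text
t 9.32 grasp [0.5378 0.3729 0.2565] box [0.0191 0.1032 0.2565] rpy [-3.139e+00  2.000e-03  1.717e+00] F [ 0.7  0.2 -0.6] w 0.0004 q [ 0.52  0.32  1.03 -0.    1.79  0.37]
inc [1, np.float64(-0.332), np.float64(0.009), np.float64(-0.015), np.float64(-0.002), np.float64(0.001), np.float64(-0.001)] steps 1
```

View pics/s5.png

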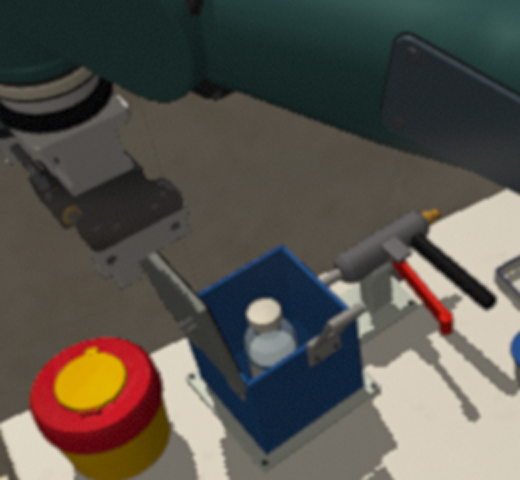

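Call:
{"api": "move_arm", "payload": {"increments": [[[0,-0.16,0,0,0,0,0],[0,-0.32,0,0,0,0,0],[0,-0.48,0,0.01,0,0,0],[0,-0.64,0,0.03,0,0,0],[0,-0.8,0,0.1,0,0,0],[0,-0.94,0,0.18,0,0,0]]]}}

```text
time: 9.87
tool_pos: [0.5515, 0.2787, 0.421]
ee_rot: [3.139, 0.0, 1.717]
wrist_force: [-0.0, 0.1, 1.0]
width: 0.0004
```

```bash
python3 - <<'E'
from h import *
go(box=[.020,-.039,.157],yaw=1.718)
p,d=robot.snapshot("scene"); p=p[60:300,30:290,::-1]
cv2.imwrite("pics/s6.png",cv2.resize(p,None,fx=2,fy=2,interpolation=cv2.INTER_CUBIC))
E
```

```text
t 9.87 grasp [0.5515 0.2787 0.241 ] box [0.0189 0.0081 0.241 ] rpy [3.139 0.    1.717] F [-0.   0.1  1. ] w 0.0004 q [ 0.38  0.24  1.17 -0.    1.73  0.23]
inc [1, np.float64(-0.47), np.float64(0.009), np.float64(0.84), np.float64(0.002), np.float64(0.0), np.float64(-0.001)] steps 3
```

View pics/s6.png

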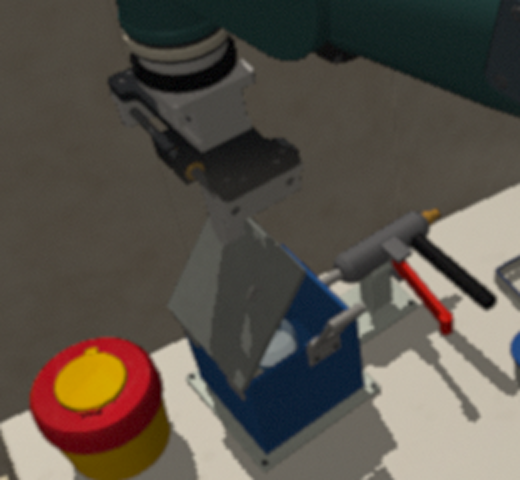

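Call:
{"api": "move_arm", "payload": {"increments": [[[0,-0.13,0,0.13,0,0,0],[0,-0.23,0,0.24,0,0,0],[0,-0.33,0,0.39,0,0,0],[0,-0.4,0,0.52,0,0,0],[0,-0.44,0,0.66,0,0,0],[0,-0.46,0,0.76,0,0,0],[0,-0.47,0,0.83,0,0,0],[0,-0.47,0,0.83,0,0,0]]]}}

```text
time: 10.58
tool_pos: [0.5582, 0.2341, 0.3378]
ee_rot: [3.141, 0.0, 1.717]
wrist_force: [0.4, 0.3, 0.2]
width: 0.0003
```

Call:
{"api": "move_arm", "payload": {"increments": [[[0,0,0,0.02,0,0,0],[0,0,0,0.03,0,0,0],[0,0,0,0.03,0,0,0]]]}}

```text
time: 10.83
tool_pos: [0.558, 0.2345, 0.3373]
ee_rot: [3.139, 0.001, 1.718]
wrist_force: [-2.2, -2.4, 10.5]
width: 0.0006
```

```bash
python3 - <<'E'
from h import *
go(box=[.020,-.039,.157],yaw=1.718)
p,d=robot.snapshot("scene"); p=p[60:300,30:290,::-1]
cv2.imwrite("pics/s7.png",cv2.resize(p,None,fx=2,fy=2,interpolation=cv2.INTER_CUBIC))
E
```

```text
t 10.83 grasp [0.558  0.2345 0.1573] box [ 0.0188 -0.0367  0.1573] rpy [3.139e+00 1.000e-03 1.718e+00] F [-2.2 -2.4 10.5] w 0.0006 q [ 0.3   0.23  1.34 -0.    1.57  0.16]
inc [1, np.float64(-0.023), np.float64(0.012), np.float64(0.003), np.float64(0.002), np.float64(0.001), np.float64(0.0)] steps 1
```

View pics/s7.png

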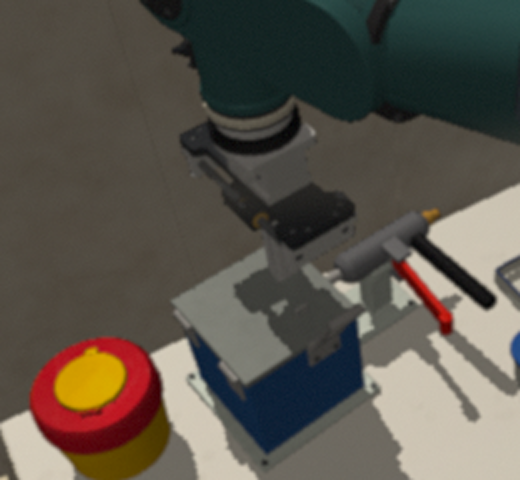

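The lid lies flat on the rim (plate at (270,310) in the picture), with the tip at 0.138 m and 10 N. Now lift, turn 90° and go behind the hasp.

Call:
{"api": "move_arm", "payload": {"increments": [[[0,0,0,-0.35,0,0,0.07],[0,0,0,-0.7,0,0,0.14],[0,0,-0.1,-1,0,0,0.21],[0,0.1,-0.4,-1,0,0,0.28],[0,0.17,-0.7,-1,0,0,0.35],[0,0.17,-1,-1,0,0,0.42],[0,0.17,-1,-1,0,0,0.5],[0,0.17,-1,-1,0,0,0.57]]]}}

```text
time: 11.55
tool_pos: [0.4549, 0.237, 0.4341]
ee_rot: [3.141, -0.001, 0.819]
wrist_force: [0.6, 0.3, -0.1]
width: 0.0006
```

```bash
python3 - <<'E'
from h import *
go(box=[-.140,-.020,.26],yaw=.147)
E
```

```text
t 11.55 grasp [0.4549 0.237  0.2541] box [-0.0827 -0.0191  0.2541] rpy [ 3.141e+00 -1.000e-03  8.190e-01] F [ 0.6  0.3 -0.1] w 0.0006 q [ 0.37  0.    1.4  -0.    1.74  1.12]
inc [1, np.float64(-0.454), np.float64(-0.349), np.float64(-0.059), np.float64(0.0), np.float64(-0.001), np.float64(0.428)] steps 2
```

Call:
{"api": "move_arm", "payload": {"increments": [[[0,-0.2,-0.15,-0.06,0,0,0.07],[0,-0.45,-0.35,-0.06,0,0,0.15],[0,-0.45,-0.35,-0.06,0,0,0.22],[0,-0.45,-0.35,-0.06,0,0,0.29],[0,-0.45,-0.35,-0.06,0,0,0.36],[0,-0.45,-0.35,-0.06,0,0,0.428],[0,-0.45,-0.35,-0.06,0,0,0.428]]]}}

```text
time: 12.13
tool_pos: [0.4002, 0.2278, 0.4397]
ee_rot: [3.141, -0.0, 0.149]
wrist_force: [0.4, 0.2, 0.5]
width: 0.0003
```

```bash
python3 - <<'E'
from h import *
go(box=[-.140,-.020,.214],yaw=.147)
p,d=robot.snapshot("top"); p=p[120:300,60:320,::-1]
cv2.imwrite("pics/s8.png",cv2.resize(p,None,fx=2.5,fy=2.5,interpolation=cv2.INTER_CUBIC))
p,d=robot.snapshot("scene"); p=p[100:300,80:300,::-1]
cv2.imwrite("pics/s8b.png",cv2.resize(p,None,fx=2.5,fy=2.5,interpolation=cv2.INTER_CUBIC))
E
```

```text
t 12.13 grasp [0.4002 0.2278 0.2597] box [-0.1382 -0.0202  0.2597] rpy [ 3.141 -0.     0.149] F [0.4 0.2 0.5] w 0.0003 q [ 0.39 -0.12  1.5  -0.    1.76  1.82]
inc [1, np.float64(-0.018), np.float64(-0.002), np.float64(0.457), np.float64(0.0), np.float64(-0.0), np.float64(0.002)] steps 2
```

View pics/s8b.png

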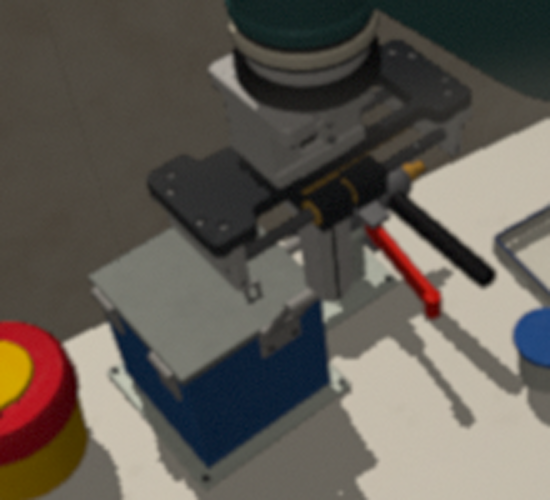

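Call:
{"api": "move_arm", "payload": {"increments": [[[0,0,0,0.2,0,0,0],[0,0,0,0.4,0,0,0],[0,0,0,0.5,0,0,0],[0,0,0,0.5,0,0,0],[0,0,0,0.5,0,0,0]]]}}

```text
time: 12.65
tool_pos: [0.4004, 0.2278, 0.3894]
ee_rot: [3.141, 0.001, 0.152]
wrist_force: [-0.1, 0.3, 0.2]
width: 0.0007
```

```bash
python3 - <<'E'
from h import *
go(box=[-.056,-.020,.224],yaw=.147)
E
```

```text
t 12.65 grasp [0.4004 0.2278 0.2094] box [-0.138  -0.0202  0.2094] rpy [3.141e+00 1.000e-03 1.520e-01] F [-0.1  0.3  0.2] w 0.0007 q [ 0.39 -0.11  1.6  -0.    1.66  1.81]
inc [1, np.float64(0.82), np.float64(0.002), np.float64(-0.147), np.float64(0.0), np.float64(0.001), np.float64(0.003)] steps 2
```

Call:
{"api": "move_arm", "payload": {"increments": [[[0,0.13,0,0,0,0,0],[0,0.27,0,-0.04,0,0,0],[0,0.41,0,-0.11,0,0,0],[0,0.56,0,-0.15,0,0,0],[0,0.69,0,-0.15,0,0,0],[0,0.82,0,-0.14,0,0,0]]]}}

```text
time: 13.15
tool_pos: [0.4823, 0.2404, 0.4057]
ee_rot: [-3.141, -0.003, 0.152]
wrist_force: [-1.9, -0.5, -1.2]
width: 0.0006
```

```bash
python3 - <<'E'
from h import *
go(box=[-.007,-.020,.162],yaw=.147)
p,d=robot.snapshot("scene"); p=p[100:300,80:300,::-1]
cv2.imwrite("pics/s9b.png",cv2.resize(p,None,fx=2.5,fy=2.5,interpolation=cv2.INTER_CUBIC))
E
```

```text
t 13.15 grasp [0.4823 0.2404 0.2257] box [-0.0551 -0.0198  0.2257] rpy [-3.141e+00 -3.000e-03  1.520e-01] F [-1.9 -0.5 -1.2] w 0.0006 q [0.36 0.06 1.4  0.   1.68 1.78]
inc [1, np.float64(0.48), np.float64(0.005), np.float64(0.639), np.float64(-0.0), np.float64(-0.002), np.float64(0.003)] steps 2
```

View pics/s9b.png

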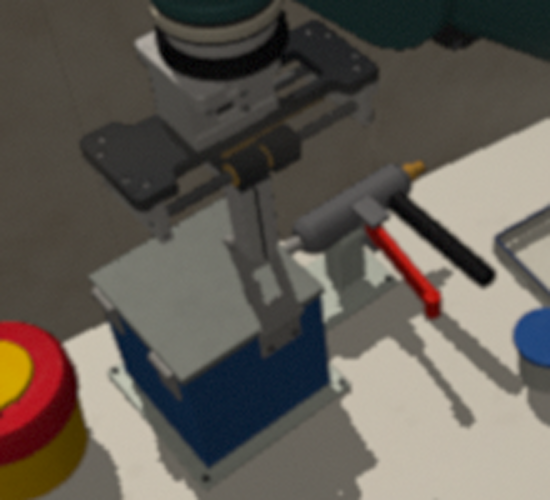

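Call:
{"api": "move_arm", "payload": {"increments": [[[0,0.09,0,0.05,0,0,0],[0,0.18,0,0.1,0,0,0],[0,0.26,0,0.17,0,0,0],[0,0.33,0,0.25,0,0,0],[0,0.39,0,0.34,0,0,0],[0,0.43,0,0.43,0,0,0],[0,0.47,0,0.53,0,0,0],[0,0.48,0,0.61,0,0,0]]]}}

```text
time: 13.87
tool_pos: [0.5293, 0.2473, 0.3416]
ee_rot: [3.141, 0.001, 0.151]
wrist_force: [-9.7, -2.7, 51.3]
width: 0.0006
```

```bash
python3 - <<'E'
from h import *
go(box=[-.007,-.020,.162],yaw=.147)
p,d=robot.snapshot("scene"); p=p[100:300,80:300,::-1]
cv2.imwrite("pics/s10b.png",cv2.resize(p,None,fx=2.5,fy=2.5,interpolation=cv2.INTER_CUBIC))
E
```

```text
t 13.87 grasp [0.5293 0.2473 0.1616] box [-0.0077 -0.0197  0.1616] rpy [3.141e+00 1.000e-03 1.510e-01] F [-9.7 -2.7 51.3] w 0.0006 q [ 0.34  0.18  1.39 -0.    1.57  1.76]
inc [1, np.float64(0.007), np.float64(0.003), np.float64(-0.004), np.float64(0.0), np.float64(0.001), np.float64(0.002)] steps 1
```

View pics/s10b.png

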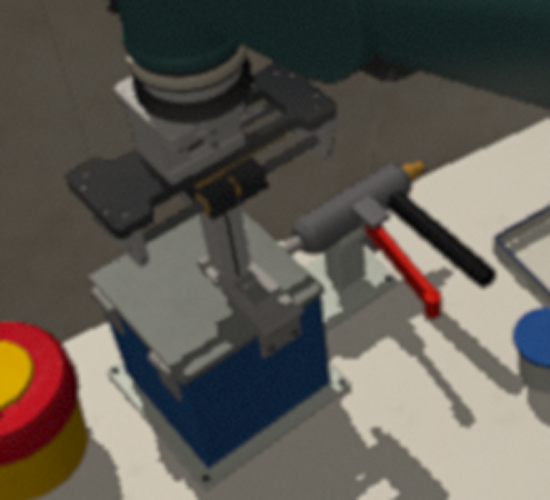

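The hasp is flat (tip at 0.142 m against 0.143 expected), but the 51 N is more than I wanted, so I back off at once and check.

Call:
{"api": "move_arm", "payload": {"increments": [[[0,0,0,-0.1,0,0,0],[0,0,0,-0.4,0,0,0],[0,0,0,-0.8,0,0,0],[0,-0.2,0.3,-1,0,0,0],[0.5,-0.4,0.6,-1,0,0,0],[1,-0.6,1,-1,0,0,0],[1,-0.6,1,-1,0,0,0]]]}}

```text
time: 14.5
tool_pos: [0.4829, 0.1356, 0.4438]
ee_rot: [3.138, -0.001, 0.146]
wrist_force: [0.9, 0.7, -0.1]
width: 0.0171
```

```bash
python3 - <<'E'
from h import *
go(box=[-.085,-.171,.25],yaw=.147)
a=[]
p,d=robot.snapshot("top"); np.savez("pics/t11.npz",p=p,d=d); p=p[130:260,110:290,::-1]; a.append(cv2.resize(p,(390,282),interpolation=cv2.INTER_CUBIC))
p,d=robot.snapshot("scene");np.savez("pics/sc11.npz",p=p,d=d); B=(cloud("scene",d)-BC)@BR
p=p[130:300,80:300,::-1]; a.append(cv2.resize(p,(390,282),interpolation=cv2.INTER_CUBIC))
cv2.imwrite("pics/s11.png",np.hstack(a))
m=(abs(B[...,0]+.01)<.07)&(abs(B[...,1]+.02)<.016)&(B[...,2]>.125)&(B[...,2]<.18)
q=B[m]
for x in np.arange(-.07,.03,.008):
    k=abs(q[:,0]-x)<.004
    if k.any(): print(round(x,3),k.sum(),q[k,2].mean().round(4),q[k,2].max().round(4))
E
```

```text
t 14.5 grasp [0.4829 0.1356 0.2638] box [-0.0699 -0.1235  0.2638] rpy [ 3.138e+00 -1.000e-03  1.460e-01] F [ 0.9  0.7 -0.1] w 0.0171 q [ 0.16 -0.03  1.41 -0.    1.76  1.59]
inc [1, np.float64(-0.15), np.float64(0.475), np.float64(0.139), np.float64(0.002), np.float64(-0.0), np.float64(-0.001)] steps 2
-0.07 72 0.1402 0.1445
-0.062 65 0.1417 0.1446
-0.054 58 0.1425 0.1452
-0.046 45 0.1425 0.1445
-0.038 67 0.141 0.1502
-0.03 61 0.1429 0.1524
-0.022 44 0.141 0.1449
-0.014 65 0.1419 0.1446
-0.006 52 0.1424 0.145
0.002 57 0.1428 0.1473
0.01 74 0.146 0.1505
0.018 13 0.1457 0.1484
0.026 42 0.1374 0.1398
```

View pics/s11.png

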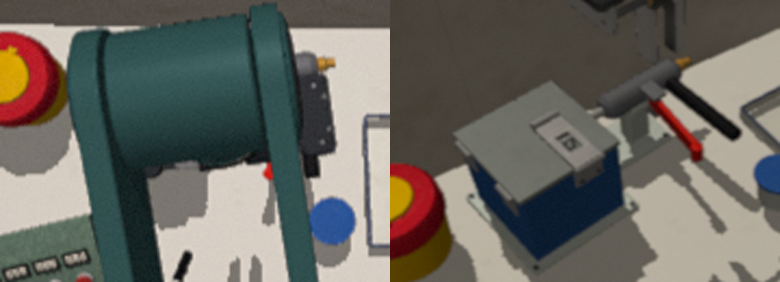

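The hasp lies flat with the staple showing through its slot ((572,143) in the right half). Depth agrees: strap at 142–143 mm, staple higher at x = -33. Now the gripper goes over the trigger.

Call:
{"api": "move_arm", "payload": {"increments": [[[1,-0.08,0.3,0.1,0,0,0],[1,-0.15,0.55,0.1,0,0,0],[1,-0.15,0.55,0.1,0,0,0],[1,-0.15,0.55,0.1,0,0,0],[1,-0.15,0.55,0.1,0,0,0]]]}}

```text
time: 15.02
tool_pos: [0.4786, 0.0839, 0.4325]
ee_rot: [-3.141, -0.0, 0.152]
wrist_force: [-0.9, -0.0, 0.0]
width: 0.0584
```

```bash
python3 - <<'E'
from h import *
go(box=[-.085,-.175,.09],yaw=.147)
p,d=robot.snapshot("scene"); p=p[80:300,80:330,::-1]
cv2.imwrite("pics/s12.png",cv2.resize(p,None,fx=2.5,fy=2.5,interpolation=cv2.INTER_CUBIC))
E
```

```text
t 15.02 grasp [0.4786 0.0839 0.2525] box [-0.0818 -0.174   0.2525] rpy [-3.141 -0.     0.152] F [-0.9 -0.   0. ] w 0.0584 q [ 0.06 -0.06  1.47  0.    1.74  1.48]
inc [1, np.float64(-0.032), np.float64(0.012), np.float64(1.625), np.float64(-0.001), np.float64(-0.0), np.float64(0.003)] steps 4
```

View pics/s12.png

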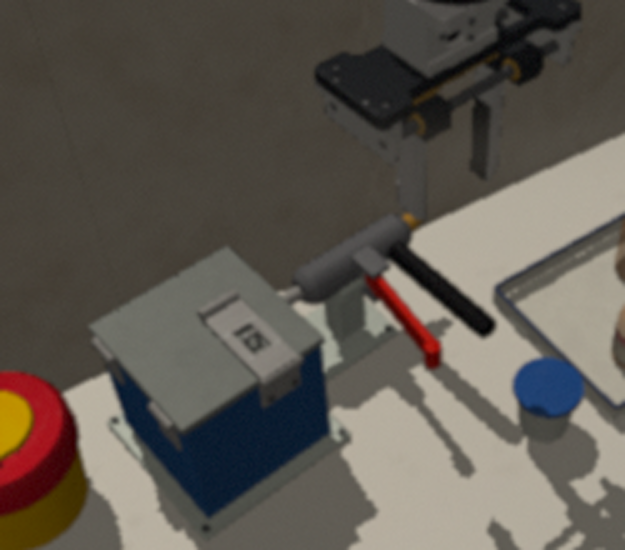

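Call:
{"api": "move_arm", "payload": {"increments": [[[1,-0.03,0.02,0.1,0,0,0],[1,-0.03,0.02,0.3,0,0,0],[1,-0.03,0.02,0.5,0,0,0],[1,-0.03,0.02,0.7,0,0,0],[1,-0.03,0.02,0.8,0,0,0],[1,-0.03,0.02,0.8,0,0,0]]]}}

```text
time: 15.57
tool_pos: [0.475, 0.0814, 0.3498]
ee_rot: [-3.141, 0.006, 0.153]
wrist_force: [0.0, 0.9, -0.7]
width: 0.0936
```

```bash
python3 - <<'E'
from h import *
go(box=[-.085,-.173,.09],yaw=.147)
E
```

```text
t 15.57 grasp [0.475  0.0814 0.1698] box [-0.0857 -0.1759  0.1698] rpy [-3.141  0.006  0.153] F [ 0.   0.9 -0.7] w 0.0936 q [ 0.05 -0.05  1.61  0.    1.58  1.47]
inc [1, np.float64(0.012), np.float64(-0.029), np.float64(0.798), np.float64(-0.001), np.float64(0.004), np.float64(0.004)] steps 2
```

Call:
{"api": "move_arm", "payload": {"increments": [[[1,0.01,-0.02,0.2,0,0.004,-0.003],[1,0.01,-0.02,0.4,0,0.004,-0.003],[1,0.01,-0.02,0.6,0,0.004,-0.003],[1,0.01,-0.02,0.8,0,0.004,-0.003],[1,0.01,-0.02,0.8,0,0.004,-0.003],[1,0.01,-0.02,0.8,0,0.004,-0.003]]]}}

```text
time: 16.07
tool_pos: [0.4763, 0.083, 0.273]
ee_rot: [-3.141, -0.006, 0.156]
wrist_force: [0.8, -0.5, -0.4]
width: 0.0941
```

```bash
python3 - <<'E'
from h import *
go(box=[-.085,-.179,.09],yaw=.147)
a=[]
p,d=robot.snapshot("scene"); p=p[130:290,180:340,::-1]; a.append(cv2.resize(p,(400,400),interpolation=cv2.INTER_CUBIC))
p,d=robot.snapshot("top"); p=p[130:260,180:310,::-1]; a.append(cv2.resize(p,(400,400),interpolation=cv2.INTER_CUBIC))
cv2.imwrite("pics/s13.png",np.hstack(a))
E
```

```text
t 16.07 grasp [0.4763 0.083  0.093 ] box [-0.0841 -0.1746  0.093 ] rpy [-3.141 -0.006  0.156] F [ 0.8 -0.5 -0.4] w 0.0941 q [0.05 0.   1.72 0.   1.41 1.47]
inc [1, np.float64(-0.009), np.float64(0.044), np.float64(0.03), np.float64(-0.0), np.float64(-0.004), np.float64(0.006)] steps 1
```

View pics/s13.png

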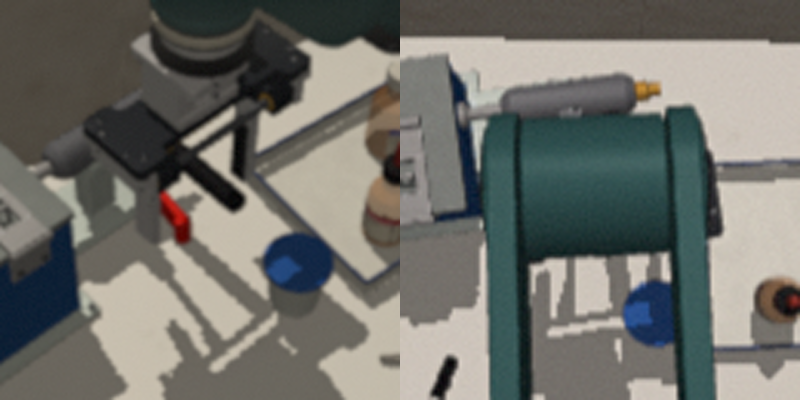

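The fingers straddle the trigger and handle with no contact (left picture, (165,210) and (240,190)). Closing to just short of the first stop, I'll read the force.

Call:
{"api": "move_arm", "payload": {"increments": [[[0.8,0,0.03,0.02,0,0,0.006],[0.65,0,0.06,0.02,0,0,0.006],[0.58,0,0.06,0.02,0,0,0.006],[0.58,0,0.06,0.02,0,0,0.006],[0.58,0,0.06,0.02,0,0,0.006],[0.58,0,0.06,0.02,0,0,0.006]]]}}

```text
time: 16.67
tool_pos: [0.4768, 0.0771, 0.2709]
ee_rot: [-3.14, -0.006, 0.146]
wrist_force: [-1.8, 4.0, 2.1]
width: 0.0575
```

```bash
python3 - <<'E'
from h import *
go(box=[-.085,-.182,.09],yaw=.147)
print((robot.get_obs()['wrist_force']@BR).round(1))
E
```

```text
t 16.67 grasp [0.4768 0.0771 0.0909] box [-0.0845 -0.1805  0.0909] rpy [-3.14  -0.006  0.146] F [-1.8  4.   2.1] w 0.0575 q [0.04 0.   1.73 0.   1.4  1.47]
inc [1, np.float64(-0.005), np.float64(0.015), np.float64(0.009), np.float64(-0.001), np.float64(-0.004), np.float64(-0.0)] steps 1
[-1.2  4.2  2.1]
```

Call:
{"api": "move_arm", "payload": {"increments": [[[0.58,0,0.015,0,0,0,0],[0.58,0,0.03,0,0,0,0],[0.58,0,0.03,0,0,0,0]]]}}

```text
time: 16.92
tool_pos: [0.4772, 0.074, 0.2707]
ee_rot: [-3.14, -0.005, 0.147]
wrist_force: [-3.0, 5.2, 2.5]
width: 0.0546
```

```bash
python3 - <<'E'
from h import *
go(box=[-.085,-.182,.09],yaw=.147)
print((robot.get_obs()['wrist_force']@BR).round(1))
E
```

```text
t 16.92 grasp [0.4772 0.074  0.0907] box [-0.0846 -0.1836  0.0907] rpy [-3.14  -0.005  0.147] F [-3.   5.2  2.5] w 0.0546 q [0.04 0.   1.73 0.   1.4  1.46]
inc [1, np.float64(-0.004), np.float64(-0.016), np.float64(0.007), np.float64(-0.001), np.float64(-0.003), np.float64(-0.0)] steps 1
[-2.2  5.6  2.5]
```

Call:
{"api": "move_arm", "payload": {"increments": [[[0.58,0,0.007,0,0,0,0],[0.58,0,0.007,0,0,0,0]]]}}

```text
time: 17.08
tool_pos: [0.4773, 0.0734, 0.2707]
ee_rot: [-3.14, -0.005, 0.147]
wrist_force: [-2.4, 4.8, 2.6]
width: 0.0544
```

```bash
python3 - <<'E'
from h import *
go(box=[-.085,-.182,.09],yaw=.147)
print((robot.get_obs()['wrist_force']@BR).round(1))
E
```

```text
t 17.08 grasp [0.4773 0.0734 0.0907] box [-0.0846 -0.1842  0.0907] rpy [-3.14  -0.005  0.147] F [-2.4  4.8  2.6] w 0.0544 q [0.03 0.   1.73 0.   1.4  1.46]
inc [1, np.float64(-0.004), np.float64(-0.022), np.float64(0.007), np.float64(-0.001), np.float64(-0.003), np.float64(-0.0)] steps 1
[-1.7  5.1  2.6]
```

Call:
{"api": "move_arm", "payload": {"increments": [[[0.58,0,0.01,0,0,0,0],[0.58,0,0.01,0,0,0,0]]]}}

```text
time: 17.25
tool_pos: [0.4774, 0.0726, 0.2707]
ee_rot: [-3.139, -0.005, 0.147]
wrist_force: [-3.4, 5.0, 2.8]
width: 0.0548
```

```bash
python3 - <<'E'
from h import *
go(box=[-.085,-.182,.09],yaw=.147)
print((robot.get_obs()['wrist_force']@BR).round(1))
E
```

```text
t 17.25 grasp [0.4774 0.0726 0.0907] box [-0.0846 -0.185   0.0907] rpy [-3.139 -0.005  0.147] F [-3.4  5.   2.8] w 0.0548 q [0.03 0.   1.73 0.   1.4  1.46]
inc [1, np.float64(-0.004), np.float64(-0.03), np.float64(0.007), np.float64(-0.002), np.float64(-0.003), np.float64(-0.0)] steps 1
[-2.6  5.5  2.8]
```

Call:
{"api": "move_arm", "payload": {"increments": [[[0.58,0,0.01,0,0,0,0],[0.58,0,0.01,0,0,0,0]]]}}

```text
time: 17.42
tool_pos: [0.4775, 0.0721, 0.2706]
ee_rot: [-3.137, -0.005, 0.147]
wrist_force: [-4.3, 8.1, 2.7]
width: 0.0545
```

```bash
python3 - <<'E'
from h import *
go(box=[-.085,-.182,.09],yaw=.147)
print((robot.get_obs()['wrist_force']@BR).round(1))
E
```

```text
t 17.42 grasp [0.4775 0.0721 0.0906] box [-0.0846 -0.1855  0.0906] rpy [-3.137 -0.005  0.147] F [-4.3  8.1  2.7] w 0.0545 q [0.03 0.   1.73 0.01 1.41 1.45]
inc [1, np.float64(-0.004), np.float64(-0.035), np.float64(0.007), np.float64(-0.003), np.float64(-0.003), np.float64(-0.0)] steps 1
[-3.   8.7  2.7]
```

The force stepped from 5.5 to 8.7 N, so the trigger is on its first stop and still under the 10 N pressure point. Holding.

Call:
{"api": "move_arm", "payload": {"increments": [[[0.58,0,0,0,0,0,0],[0.58,0,0,0,0,0,0],[0.58,0,0,0,0,0,0],[0.58,0,0,0,0,0,0]]]}}

```text
time: 17.75
tool_pos: [0.4775, 0.0722, 0.2707]
ee_rot: [-3.137, -0.005, 0.147]
wrist_force: [-2.1, 7.5, 3.2]
width: 0.0545
```

Call:
{"api": "move_arm", "payload": {"increments": [[[0.58,0,0,0,0,0,0],[0.58,0,0,0,0,0,0],[0.58,0,0,0,0,0,0],[0.58,0,0,0,0,0,0]]]}}

```text
time: 18.08
tool_pos: [0.4775, 0.0722, 0.2707]
ee_rot: [-3.137, -0.005, 0.147]
wrist_force: [-2.6, 6.6, 2.6]
width: 0.0545
```

Call:
{"api": "move_arm", "payload": {"increments": [[[0.58,0,0,0,0,0,0],[0.58,0,0,0,0,0,0],[0.58,0,0,0,0,0,0]]]}}

```text
time: 18.33
tool_pos: [0.4775, 0.0722, 0.2706]
ee_rot: [-3.137, -0.005, 0.147]
wrist_force: [-4.0, 7.7, 3.2]
width: 0.0545
```

```bash
python3 - <<'E'
from h import *
go(box=[-.085,-.182,.09],yaw=.147)
print((robot.get_obs()['wrist_force']@BR).round(1))
E
```

```text
t 18.33 grasp [0.4775 0.0722 0.0906] box [-0.0846 -0.1854  0.0906] rpy [-3.137 -0.005  0.147] F [-4.   7.7  3.2] w 0.0545 q [0.03 0.   1.73 0.   1.41 1.45]
inc [1, np.float64(-0.004), np.float64(-0.034), np.float64(0.007), np.float64(-0.003), np.float64(-0.003), np.float64(0.0)] steps 1
[-2.8  8.2  3.2]
```

Held for 0.9–1 s at about 8 N. The grip centre is now midway for full blast, so I just close the jaws.

Call:
{"api": "move_arm", "payload": {"increments": [[[0.2,0,0,0,0,0,0],[0.2,0,0,0,0,0,0],[0.2,0,0,0,0,0,0],[0.2,0,0,0,0,0,0],[0.2,0,0,0,0,0,0]]]}}

```text
time: 18.75
tool_pos: [0.4778, 0.071, 0.2705]
ee_rot: [3.142, -0.006, 0.146]
wrist_force: [-1.8, 2.4, 0.9]
width: 0.0322
```

Call:
{"api": "move_arm", "payload": {"increments": [[[0.2,0,0,0,0,0,0],[0.2,0,0,0,0,0,0],[0.2,0,0,0,0,0,0],[0.2,0,0,0,0,0,0],[0.2,0,0,0,0,0,0]]]}}

```text
time: 19.17
tool_pos: [0.4778, 0.071, 0.2705]
ee_rot: [-3.141, -0.006, 0.146]
wrist_force: [-2.7, 3.5, 0.7]
width: 0.0322
```

Call:
{"api": "move_arm", "payload": {"increments": [[[0.2,0,0,0,0,0,0],[0.2,0,0,0,0,0,0],[0.2,0,0,0,0,0,0],[0.2,0,0,0,0,0,0],[0.2,0,0,0,0,0,0],[0.2,0,0,0,0,0,0]]]}}

```text
time: 19.67
tool_pos: [0.4778, 0.071, 0.2705]
ee_rot: [-3.142, -0.006, 0.146]
wrist_force: [-3.9, 3.5, 0.3]
width: 0.0324
```

Call:
{"api": "move_arm", "payload": {"increments": [[[1,0,0,0,0,0,0],[1,0,0,0,0,0,0],[1,0,-0.05,0,0,0,0],[1,0,-0.1,0,0,0,0],[1,0,-0.1,0,0,0,0],[1,0,-0.1,0,0,0,0],[1,0,-0.1,0,0,0,0]]]}}

```text
time: 20.25
tool_pos: [0.4772, 0.0804, 0.2712]
ee_rot: [3.139, -0.009, 0.146]
wrist_force: [-0.1, 0.3, 0.0]
width: 0.0758
```

```bash
python3 - <<'E'
from h import *
go(box=[-.085,-.171,.09],yaw=.147)
E
```

```text
t 20.25 grasp [0.4772 0.0804 0.0912] box [-0.0837 -0.1773  0.0912] rpy [ 3.139 -0.009  0.146] F [-0.1  0.3  0. ] w 0.0758 q [ 0.05  0.    1.73 -0.    1.4   1.48]
inc [1, np.float64(-0.013), np.float64(-0.063), np.float64(0.012), np.float64(0.001), np.float64(-0.006), np.float64(-0.001)] steps 1
```

Trigger let go, forces back to zero. Finishing the opening, then straight up.

Call:
{"api": "move_arm", "payload": {"increments": [[[1,0,-0.05,0,0,0,0],[1,0,-0.05,0,0,0,0],[1,0,-0.05,0,0,0,0],[1,0,-0.05,-0.2,0,0,0],[1,0,-0.05,-0.4,0,0,0],[1,0,-0.05,-0.7,0,0,0],[1,0,-0.05,-1,0,0,0],[1,0,-0.05,-1,0,0,0]]]}}

```text
time: 20.92
tool_pos: [0.4763, 0.0855, 0.3776]
ee_rot: [3.14, -0.019, 0.146]
wrist_force: [0.5, 0.5, 1.4]
width: 0.094
```

Call:
{"api": "move_arm", "payload": {"increments": [[[1,0,0,-0.3,0,0,0],[1,0,0,-0.6,0,0,0],[1,-0.2,0,-0.9,0,0,0],[1,-0.6,0,-0.9,0,0,0],[1,-1,0,-0.9,0,0,0],[1,-1,0,-0.9,0,0,0],[1,-1,0,-0.9,0,0,0]]]}}

```text
time: 21.5
tool_pos: [0.3741, 0.0708, 0.4602]
ee_rot: [3.141, -0.009, 0.146]
wrist_force: [-0.1, 0.5, -0.0]
width: 0.0939
```

```bash
python3 - <<'E'
from h import *
go(tcp=[.38,.08,.46],yaw=.147)
a=[]
for n in("scene","top"):
    p,d=robot.snapshot(n); a.append(cv2.resize(p[100:300,80:420,::-1],(680,400),interpolation=cv2.INTER_CUBIC)); cv2.imwrite(f"pics/f_{n}.png",a[-1])
    P=cloud(n,d); B=(P-BC)@BR; hsv=cv2.cvtColor(p,cv2.COLOR_RGB2HSV)
    m=(abs(B[...,0]+.06)<.05)&(B[...,1]<-.12)&(B[...,1]>-.19)&(abs(B[...,2]-.1)<.02)&((hsv[...,0]<6)|(hsv[...,0]>174))&(hsv[...,1]>170)
    if m.sum(): print(n,'trigger',B[m].mean(0).round(4))
    for nm,(x,y,z) in dict(amber=(.488,-.149,.103),rd=(.409,-.076,.11),bd=(.42,-.167,.09),cup=(.396,.035,.056)).items():
        k=(abs(P[...,0]-x)<.03)&(abs(P[...,1]-y)<.03)&(abs(P[...,2]-z)<.012)
        if k.sum(): print(nm,k.sum(),P[k].mean(0).round(3))
    k=(abs(B[...,0])<.06)&(abs(B[...,1])<.06)&(B[...,2]>.12)&(B[...,2]<.17)
    print('lid/hasp z',np.percentile(B[k][:,2],[5,50,95]).round(4))
E
```

```text
t 21.5 grasp [0.3741 0.0708 0.2802] box [-0.1871 -0.1716  0.2802] rpy [ 3.141 -0.009  0.146] F [-0.1  0.5 -0. ] w 0.0939 q [ 0.04 -0.3   1.61  0.    1.82  1.46]
inc [1, np.float64(0.072), np.float64(-0.082), np.float64(0.002), np.float64(0.001), np.float64(-0.005), np.float64(-0.001)] steps 1
scene trigger [-0.0671 -0.1443  0.097 ]
amber 140 [ 0.485 -0.147  0.1  ]
rd 49 [ 0.406 -0.074  0.111]
bd 56 [ 0.418 -0.166  0.09 ]
cup 552 [0.394 0.037 0.055]
lid/hasp z [0.1359 0.1379 0.1438]
top trigger [-0.0649 -0.1489  0.1025]
amber 110 [ 0.488 -0.149  0.103]
rd 35 [ 0.409 -0.076  0.106]
bd 26 [ 0.42  -0.166  0.086]
cup 125 [0.413 0.035 0.056]
lid/hasp z [0.1363 0.1391 0.1452]
```

View pics/f_scene.png

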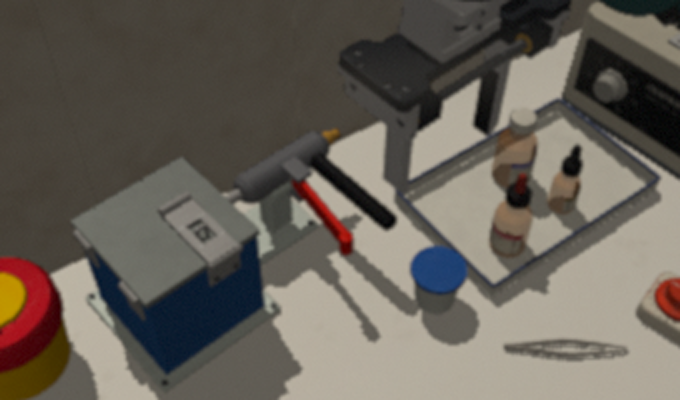

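Lid shut, hasp over the staple ((203,232) in the picture), trigger back at rest, bystanders where they were, and the robot touching nothing. Handing in.

```bash
python3 -c "
from bench import robot
print(robot.close_job())"
```

```text
the job is handed in; nothing more can be done
None
```

I handed the job in at about 21.5 s: the clear bottle is in the box, the lid is shut, the hasp is over the staple, and the air was given last.

- **Bottle:** it stood upright on the box floor, as seen in the pictures after release. It can't be seen now that the lid is shut.
- **Lid and hasp:** the lid lies flat with its top at z ≈ 0.138 m. The hasp is flat at about 0.143 m, with the staple showing through its slot.
- **First stop:** held for 0.9–1.0 s. The force stepped from 5.5 to about 8–9 N and stayed at roughly 7–9 N, under the 10 N pressure point. The finger was still searching for the stop for about half a second before that, at 5–5.5 N.
- **Full blast:** held for about 1 s with the jaws at 32 mm, against 33 mm expected.
- **Let go:** the trigger is back at its starting position, to within a millimetre in the top view.
- **Everything else:** the other three bottles are unmoved to within about 1 mm in both views. The cup is unmoved in the scene view; in the top view its mean came out 17 mm off with only a third of the usual pixels, which I take to be the arm covering part of it.

Two readings did not match what I intended or expected:
- Pressing the hasp flat peaked at about 51 N at the fingertips, more than I meant. It is below the 120 N wrist limit, and it was the fingers rather than the gripper body.
- The first stop came about 2 mm further on than the geometry predicted, so I relied on the force step to find it.

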